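# Scrape the clay board into the reclaim box

### The arm

A 7-joint arm with a two-finger parallel gripper is mounted at the origin on a cart in front of the work surface, level with it; the furniture and walls round the work are solid. World frame = base frame: x ahead of the robot, y to its left, z up, the work surface at z = 0. Lengths are in m, angles in rad, forces in N, time in s.
With the tool pointing down it reaches from about 0.425 to 0.925 m from the base axis. Payload 6.8 kg.
Tool frame: the origin (TCP) lies midway between the tips of the shut fingers; the grasp point (between the pads) lies 19 mm behind it (bot.hold_point_z is the distance from the TCP to the grasp point, in m); z points along the fingers, y is the line along which they close (so a half turn about z gives the same grasp; the last joint's range is limited). The gripper opens to 85 mm and grips with 20 to 120 N. Pads are 22 mm wide; open, the fingers measure 114 mm over their backs; the gripper's body (76 mm by 85 mm) begins 54 mm behind the grasp point. The pads swing forward as they close: fully open they stand 13 mm farther back than shut.
Start: joints at [-1.25, 0.477, 0.022, 1.555, -0.011, 1.109, -0.083], TCP at [0.281, 0.614, 0.231] pointing down, gripper open.
Joint ranges: [-2.96, 2.96], [-0.34, 2.1], [-1.41, 1.46], [0.24, 2.44], [-1.37, 4.51], [0.17, 1.92], [-2.96, 2.96]. Speed limits (rad/s): [2.39, 2.39, 3.14, 3.14, 3.14, 3.14, 3.14].

### API

Orientations are given as a unit quaternion [w, x, y, z].
In Python, from station import bot gives the robot as it stands. The module is installed in compiled form; this text tells all that it offers.
- The arm moves only by the tool step_arm, never from a script. Its argument "increments" is a list that holds one entry, the list of rows, each a list of 7 numbers: the opening, from -1 (shut) to 1 (fully open), then the shift along the tool's x, y, z in mm, then the turn, a rotation vector about the tool's x, y, z in degrees. In form: [[[grip, x, y, z, ax, ay, az], ...]]. A call has 1 to 10 rows; each row is the pose to reach, as a shift and turn from the pose commanded when the call began, along the tool's axes at that moment; what a row does not reach only later rows make up. A row lasts 1/12 s, in which the tool goes at most 41.7 mm and 7.16 degrees, less where a joint would pass 70% of its speed; a pose out of reach is approached as far as the arm can. A call with a gripper value outside its range is refused whole. The fingers move at their own pace and stop on an object; "force" is the grip in N (left out, the last holds). Time passes only in rows, so rows that repeat a pose let the fingers close. It gives the time, the measured TCP pose, the force, the opening and the grip force at its end, in the units of the state.
- bot.get_obs(): the state, without advancing time (a new reading comes with each control period).
- bot.read_camera(name): name is "side" or "top" or "wrist"; returns a dict with "image" (420x560x3 uint8, red, green, blue), "camera_matrix" (3x3 intrinsics, pixels), "dist" ([k1, k2, p1, p2, k3] as OpenCV has them; the pictures are not rectified), "R" (3x3) and "t" (3): a world point X has camera coordinates R X + t. Camera axes: x right, y down, z forward; pixel columns grow to the right and rows downward; lengths in m; the calibration is good to about 2 mm. A picture is of the moment at which its call begins. There is no depth.
- bot.hand_in(): hands the job in; it is judged then, once.
The state is a dict: "t": time; "q": joint angles; "joint_vel": joint speeds; "joint_torque": joint torques, N m; "eef_pos": TCP position; "tool_rot": TCP orientation; "contact_force": force on the tool from outside, world axes, zero at the start; "torque": the same for the moment, N m; "gripper_width": opening from 0.0 (shut) to 1.0 (fully open); "grasp_force": force on a finger pad.
Only numpy, scipy, OpenCV 4.12 (cv2) and the standard library are available. Lean on these libraries where they do the work, as an engineer would, in place of code of your own. Each camera call takes 0.05 s, during which the arm holds its last target. There are 200 camera calls.

### The job

Clear the scraping board: take the scraper block from its cork mat, set it down on the board and wipe all four dried clay lumps off the end into the reclaim box, using the scraper and not the gripper's fingers on the lumps. Then stand the scraper back squarely on its cork mat, wholly on it, and fold the box's lid fully shut. Leave the mug, the cup and the pot where they are.

Things in the scene. Friction and masses are not known exactly. Their poses are not given: they have to be found in the camera images.
- scraping_board: fixed wooden board with a box joined to its end. x = wiping direction, board to box; z up; origin on the table under the seam between them. Board: top at z 55 mm, x -280 to 0, 12 mm high rails along both sides (y -100 to 100 clear between), back end open. Box: inside x 0 to 115, y -100 to 100, floor at z 5, rim of side and far walls at z 67, open to the board's edge at z 55
- reclaim_lid (a joint): box lid, light wood, 117 x 220 x 8 mm, pull strip 14 x 80 x 12 mm on its outer face near the free edge. Hinge line along the board's y at x 119, z 67 mm (far wall). rad: 0 fully shut (level on the rim, free edge at the board, outer face up), pi/2 upright, more leans away. Stiff hinge, stays where left; about 4 N at its edge moves it
- lid_edge (a point): middle of the lid's free edge, 118 mm from the hinge line
- scraper: scraper block standing on its black rubber sole: base 50 mm thick (x) x 176 mm long (y), 24 mm high, with an upright wooden grip 26 mm thick (x) x 120 mm long (y) from 24 to 71 mm high in the middle; 280 g. Origin at the centre of the sole, z up. Either long face can push
- cork_mat: flat fixed cork mat, 90 (x) x 210 (y) x 4 mm; the scraper's place, its long side along the mat's long side. Origin at the centre of its underside
- lump_0: dried, hard, dark brown clay lump about 35 x 41 x 26 mm, 45 g; origin at the centre of its underside (as it lies at the start), z up; it may roll and turn
- lump_1: dried, hard, dark brown clay lump about 29 x 36 x 23 mm, 30 g; origin at the centre of its underside (as it lies at the start), z up; it may roll and turn
- lump_2: dried, hard, dark brown clay lump about 35 x 41 x 26 mm, 45 g; origin at the centre of its underside (as it lies at the start), z up; it may roll and turn
- lump_3: dried, hard, dark brown clay lump about 27 x 33 x 20 mm, 25 g; origin at the centre of its underside (as it lies at the start), z up; it may roll and turn
- mug: bystander: pale blue enamel mug, 85 x 112 x 79 mm; origin at the centre of its underside
- bisque_cup: bystander: tan clay cup, 68 x 69 x 64 mm; origin at the centre of its underside
- pot: bystander: flared tan clay pot, 114 x 110 x 115 mm; origin at the centre of its underside

How it is judged:
By the outcome, as a careful person would: the job done as asked, in the order asked, and still so for the second after the job is handed in, with the robot touching nothing.
It also fails if it takes over 64 s, if anything falls off the work surface, if the arm or the gripper's body presses on something with over 40 N, if the wrist force passes 120 N, or if a joint passes its speed limit or range.

## Working session

There is one attempt and no reset: what is moved stays moved. The work goes in short steps, Python scripts to look and compute and a tool call to move; the robot and the scene stay as the last step left them, time stands still between calls to the robot, and variables do not carry over. Pictures are saved under pics/ and viewed, at most 12 in all, crops included, and the job is handed in when it is done.

Besides the shell and the picture viewer there is one more tool, called after "Emit:" by a JSON object that holds its "method" and its "body", one argument or row to a line. step_arm: Moves the arm, as the interface text tells. Its arguments: {"type":"object","properties":{"increments":{"type":"array"},"force":{"type":"number"}},"required":["increments"]}

```bash
mkdir -p pics; cat > h.py <<'E'
import numpy as np, cv2
from station import bot
def cam(n):
    c=bot.read_camera(n); return {k:np.array(v) for k,v in c.items()}
def save(c,f): cv2.imwrite('pics/'+f,c['image'][:,:,::-1])
def ray(c,px,z):
    px=np.array(px,float).reshape(-1,1,2)
    u=cv2.undistortPoints(px,c['camera_matrix'],c['dist'])[:,0]
    d=np.c_[u,np.ones(len(u))]@c['R']; o=-c['R'].T@c['t']
    return o+d*((z-o[2])/d[:,2])[:,None]
def proj(c,X):
    return cv2.projectPoints(np.array(X,float).reshape(-1,3),cv2.Rodrigues(c['R'])[0],c['t'],c['camera_matrix'],c['dist'])[0][:,0]
E
python3 - <<'E'
from h import *
import pickle
o=bot.get_obs();print(o)
for n in ['top','side']:
    c=cam(n);save(c,n+'0.png');pickle.dump(c,open(n+'0.pkl','wb'));print(n,-c['R'].T@c['t'])
E
```

```text
{'t': 0.0, 'q': array([-1.25012897,  0.47780451,  0.02237338,  1.55645295, -0.01150003,
        1.10931354, -0.08311427]), 'joint_vel': array([ 0.00065168,  0.00042617, -0.00078879,  0.00076612, -0.00018031,
        0.00034578,  0.0006251 ]), 'joint_torque': array([-1.14329964e-04, -5.96451437e+01,  1.60828527e+00, -2.81200397e+01,
        1.25335524e-02,  9.45376523e-03,  1.71350422e-05]), 'eef_pos': array([0.28041603, 0.6133398 , 0.23032279]), 'tool_rot': array([-1.21176285e-04,  2.12756206e-01,  9.77104877e-01, -9.16881282e-04]), 'contact_force': array([-0.00697917,  0.33770586, -0.09959923]), 'torque': array([ 0.0021286 , -0.04771615,  0.01186071]), 'grasp_force': 0.0, 'gripper_width': 0.9982042693233452}
top [ 0.41825553 -0.01795742  1.30688139]
side [ 0.14808715 -1.08917642  1.11571554]
```

View pics/top0.png

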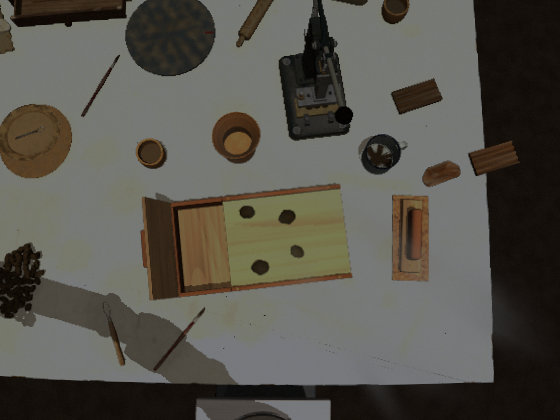

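View pics/side0.png

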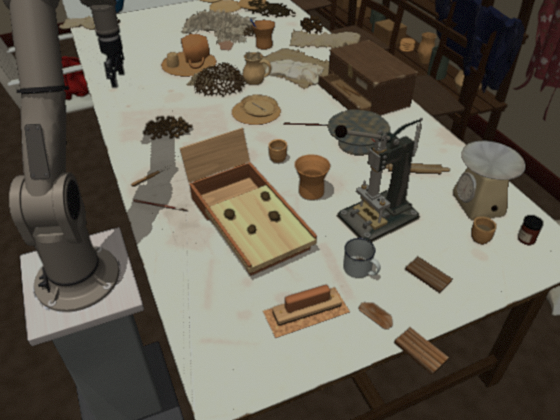

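The top view shows the board centred near (288,238), with the seam at column 228 and the open box and lid to the left. Lumps are at (247,212), (287,216), (297,251) and (260,267). The mat and scraper are near (410,237), the mug at (380,153), the pot at (237,137) and the cup at (151,153). The side view agrees.

```bash
python3 - <<'E'
from h import *
import pickle
c=pickle.load(open('top0.pkl','rb'));s=pickle.load(open('side0.pkl','rb'))
im=c['image'];hsv=cv2.cvtColor(im,cv2.COLOR_RGB2HSV)
for p in [(320,235),(396,237),(404,237),(415,233),(424,270),(205,240),(345,270),(160,250),(247,212),(380,230),(300,187)]: print(p,im[p[1],p[0]],hsv[p[1],p[0]])
# board yellow-green
def big(m,roi):
    x0,y0,x1,y1=roi;k=np.zeros_like(m);k[y0:y1,x0:x1]=m[y0:y1,x0:x1]
    cs=cv2.findContours(k,cv2.RETR_EXTERNAL,cv2.CHAIN_APPROX_NONE)[0]
    return sorted(cs,key=cv2.contourArea)[::-1]
sat=(hsv[:,:,1]>70).astype(np.uint8)*255
m=big(sat,(370,185,450,290))[0]; r=cv2.minAreaRect(m);print('mat px',r)
P=ray(c,m[:,0].astype(float),0.004)[:,:2].astype(np.float32);print('mat',cv2.minAreaRect(P))
m=big(sat,(130,170,365,310))[0];a=cv2.approxPolyDP(m,4,True)[:,0];print('board outline',[(tuple(p),ray(c,p,.067)[0][:2].round(4)) for p in a])
b=((hsv[:,:,0]>22)&(hsv[:,:,0]<45)&(hsv[:,:,1]>50)&(hsv[:,:,2]>90)).astype(np.uint8)*255
b=cv2.morphologyEx(b,cv2.MORPH_CLOSE,np.ones((5,5)))
m=big(b,(200,175,365,300))[0];print('board top',cv2.contourArea(m),cv2.minAreaRect(ray(c,m[:,0].astype(float),0.055)[:,:2].astype(np.float32)))
for p in [(247,212),(287,216),(297,251),(260,267)]:
    print(p,ray(c,p,.065)[0].round(4))
for n,p,z in [('mug',(380,153),.04),('cup',(151,153),.03),('pot',(237,137),.06)]: print(n,ray(c,p,z)[0].round(3))
cv2.imwrite('pics/crop.png',np.vstack([cv2.resize(im[180:310,130:450,::-1],None,fx=2.4,fy=2.4,interpolation=cv2.INTER_CUBIC),cv2.resize(s['image'][130:335,150:380,::-1],None,fx=1.3,fy=1.3)[:,:].copy() if 0 else np.zeros((1,768,3),np.uint8)]))
E
```

```text
(320, 235) [117 118  76] [ 31  91 118]
(396, 237) [107  80  58] [ 13 117 107]
(404, 237) [109  84  60] [ 15 115 109]
(415, 233) [102  60  38] [ 10 160 102]
(424, 270) [111  86  64] [ 14 108 111]
(205, 240) [114  85  54] [ 16 134 114]
(345, 270) [117 108  69] [ 24 105 117]
(160, 250) [52 38 23] [ 16 142  52]
(247, 212) [39 29 17] [ 16 144  39]
(380, 230) [118 118 115] [ 30   6 118]
(300, 187) [73 70 60] [23 45 73]
mat px ((410.48052978515625, 237.59732055664062), (35.99732971191406, 85.00587463378906), 0.6986943483352661)
mat ((0.5356696248054504, -0.35833045840263367), (0.08915761858224869, 0.2093779444694519), 88.24948120117188)
board outline [((np.int32(339), np.int32(184)), array([ 0.6547, -0.1753])), ((np.int32(170), np.int32(203)), array([0.6055, 0.2205])), ((np.int32(142), np.int32(197)), array([0.619 , 0.2875])), ((np.int32(141), np.int32(243)), array([0.5109, 0.2849])), ((np.int32(150), np.int32(299)), array([0.3828, 0.259 ])), ((np.int32(350), np.int32(277)), array([ 0.4377, -0.1989]))]
board top 9852.5 ((0.5304608345031738, -0.051336005330085754), (0.1987462192773819, 0.27983027696609497), 7.0202202796936035)
(247, 212) [0.5864 0.04   0.065 ]
(287, 216) [ 0.578  -0.0533  0.065 ]
(297, 251) [ 0.4967 -0.0768  0.065 ]
(260, 267) [0.4592 0.0081 0.065 ]
mug [ 0.738 -0.28   0.04 ]
cup [0.734 0.28  0.03 ]
pot [0.768 0.067 0.06 ]
```

View pics/crop.png

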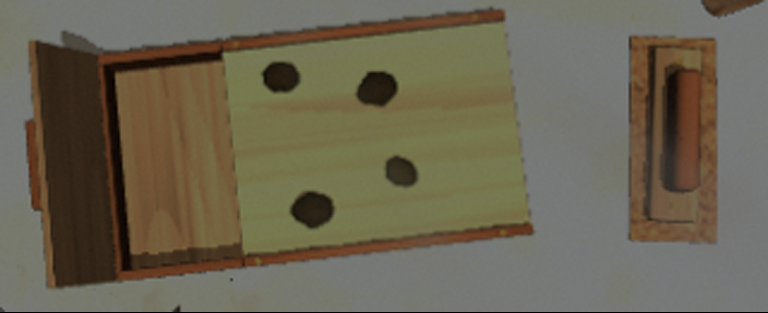

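The crop confirms the board fits its given size (199 x 280 mm). The red grip top is at crop columns 677–700 and the scraper base is slightly left of centre on the mat. The lid leans away to the left. Next I'll measure the grip and the lid.

```bash
cat >> h.py <<'E'
from scipy.spatial.transform import Rotation as Ro
th=np.radians(97.02); BX=np.array([np.cos(th),np.sin(th),0]); BY=np.array([-BX[1],BX[0],0]); BO=np.array([.5305,-.0513,0])+.14*BX
def b2w(x,y,z): return BO+BX*x+BY*y+[0,0,z]
def w2b(p): d=np.asarray(p)-BO; return np.array([d@BX,d@BY,d[2]])
def inc(p,ang,o=None):
    """row (mm, deg) from measured pose to TCP p, tool down, tool y at world angle ang deg"""
    o=o or bot.get_obs(); q=o['tool_rot']; R=Ro.from_quat([q[1],q[2],q[3],q[0]])
    a=np.radians(ang); y=np.array([np.cos(a),np.sin(a),0]); z=np.array([0,0,-1.]); x=np.cross(y,z)
    T=Ro.from_matrix(np.c_[x,y,z])
    return np.r_[R.inv().apply(np.asarray(p)-o['eef_pos'])*1e3,(R.inv()*T).as_rotvec(True)].round(1)
E
python3 - <<'E'
from h import *
import pickle
c=pickle.load(open('top0.pkl','rb'));s=pickle.load(open('side0.pkl','rb'))
for c_,n,roi,z in [(c,'top',(385,190,435,285),.075),(s,'side',(255,275,355,335),.075)]:
    hsv=cv2.cvtColor(c_['image'],cv2.COLOR_RGB2HSV);x0,y0,x1,y1=roi
    m=np.zeros(hsv.shape[:2],np.uint8);m[y0:y1,x0:x1]=((hsv[:,:,0]<13)&(hsv[:,:,1]>135)&(hsv[:,:,2]>(85 if n=='top' else 70)))[y0:y1,x0:x1]*255
    m=cv2.morphologyEx(m,cv2.MORPH_OPEN,np.ones((3,3)))
    k=max(cv2.findContours(m,3,2)[0],key=cv2.contourArea);print(n,cv2.boundingRect(k),cv2.minAreaRect(ray(c_,k[:,0].astype(float),z)[:,:2].astype(np.float32)))
hs=cv2.cvtColor(c['image'],cv2.COLOR_RGB2HSV)
print('row237',[(x,tuple(hs[237,x])) for x in range(388,432)])
# lid: free edge mid px in top ~ (146,246): solve angle
for t in range(90,130,5):
    r=np.radians(t);p=[b2w(.119-.118*np.cos(r),y,.067+.118*np.sin(r)) for y in(-.11,.11)]
    print(t,proj(c,p).round(0).tolist(),proj(s,p).round(0).tolist())
print('pickup hover',inc([.536,-.358,.15],88.25),'via',inc([.56,.1,.26],88.25))
for p in [(247,212),(287,216),(297,251),(260,267)]: print(w2b(ray(c,p,.065)[0]).round(3))
E
```

```text
top (413, 210, 9, 38) ((0.5503336787223816, -0.356251060962677), (0.018955135717988014, 0.08711542189121246), 88.23743438720703)
side (286, 286, 43, 24) ((0.5362097024917603, -0.3678820729255676), (0.04147389158606529, 0.1177440881729126), 88.8925552368164)
row237 [(388, (np.uint8(34), np.uint8(17), np.uint8(118))), (389, (np.uint8(33), np.uint8(20), np.uint8(117))), (390, (np.uint8(33), np.uint8(22), np.uint8(117))), (391, (np.uint8(30), np.uint8(22), np.uint8(115))), (392, (np.uint8(21), np.uint8(35), np.uint8(94))), (393, (np.uint8(13), np.uint8(113), np.uint8(108))), (394, (np.uint8(13), np.uint8(118), np.uint8(110))), (395, (np.uint8(13), np.uint8(114), np.uint8(107))), (396, (np.uint8(13), np.uint8(117), np.uint8(107))), (397, (np.uint8(14), np.uint8(117), np.uint8(111))), (398, (np.uint8(14), np.uint8(115), np.uint8(106))), (399, (np.uint8(13), np.uint8(93), np.uint8(71))), (400, (np.uint8(14), np.uint8(82), np.uint8(59))), (401, (np.uint8(17), np.uint8(72), np.uint8(57))), (402, (np.uint8(15), np.uint8(106), np.uint8(89))), (403, (np.uint8(14), np.uint8(115), np.uint8(106))),
[... 1565 characters left out ...]
]] [[246.0, 130.0], [182.0, 151.0]]
100 [[151.0, 195.0], [160.0, 299.0]] [[245.0, 129.0], [181.0, 150.0]]
105 [[147.0, 195.0], [155.0, 299.0]] [[244.0, 128.0], [180.0, 149.0]]
110 [[142.0, 196.0], [151.0, 300.0]] [[242.0, 127.0], [178.0, 148.0]]
115 [[139.0, 197.0], [147.0, 300.0]] [[241.0, 127.0], [177.0, 148.0]]
120 [[135.0, 198.0], [143.0, 300.0]] [[240.0, 127.0], [176.0, 148.0]]
125 [[132.0, 199.0], [140.0, 301.0]] [[239.0, 127.0], [176.0, 148.0]]
pickup hover [-6.363e+02 -7.770e+02  8.180e+01 -1.000e-01 -0.000e+00 -2.280e+01] via [-4.677e+02 -3.507e+02 -2.900e+01 -1.000e-01 -0.000e+00 -2.280e+01]
[-0.056 -0.067  0.065]
[-0.148 -0.047  0.065]
[-0.161  0.037  0.065]
[-0.072  0.064  0.065]
```

```bash
python3 - <<'E'
from h import *
import pickle
c=pickle.load(open('top0.pkl','rb'))
print('grip',ray(c,[(416,209.2),(416,259.2),(410.5,237),(421.5,237)],.075).round(4)[:,:2].tolist())
print('base',ray(c,[(404,198.7),(404,272.5),(401.5,237)],.028).round(4)[:,:2].tolist())
E
```

```text
grip [[0.5954, -0.3552], [0.4787, -0.3519], [0.5301, -0.3402], [0.5302, -0.3663]]
base [[0.6277, -0.3391], [0.4492, -0.3346], [0.5342, -0.3304]]
```

Emit:
{"method": "step_arm", "body": {
  "increments": [
    [[1,-468,-351,-35,0,0,-22.8],[1,-468,-351,-35,0,0,-22.8],[1,-468,-351,-35,0,0,-22.8],[1,-468,-351,-35,0,0,-22.8],[1,-468,-351,-35,0,0,-22.8],[1,-468,-351,-35,0,0,-22.8],[1,-468,-351,-35,0,0,-22.8],[1,-468,-351,-35,0,0,-22.8],[1,-468,-351,-35,0,0,-22.8],[1,-468,-351,-35,0,0,-22.8]]
  ]
}}

```text
t: 0.93
eef_pos: [0.4799, 0.2465, 0.2562]
tool_rot: [-0.0, 0.015, 1.0, -0.0]
contact_force: [1.4, 0.4, 0.3]
gripper_width: 1.005
grasp_force: 0.0
```

```bash
python3 -c "
from h import *
print(inc([.5375,-.3545,.14],88.3))"
```

```text
[-7.620e+01 -5.989e+02  1.162e+02 -0.000e+00 -0.000e+00 -1.000e-01]
```

Emit:
{"method": "step_arm", "body": {
  "increments": [
    [[1,-50,-400,0,0,0,0],[1,-50,-400,0,0,0,0],[1,-50,-400,0,0,0,0],[1,-50,-400,0,0,0,0],[1,-50,-400,0,0,0,0],[1,-50,-400,0,0,0,0],[1,-50,-400,0,0,0,0],[1,-50,-400,0,0,0,0],[1,-50,-400,0,0,0,0],[1,-50,-400,0,0,0,0]]
  ]
}}

```text
t: 1.77
eef_pos: [0.5163, -0.1573, 0.2562]
tool_rot: [0.0, 0.017, 1.0, -0.001]
contact_force: [-0.3, 0.2, -0.5]
gripper_width: 1.0
grasp_force: 0.0
```

```bash
python3 -c "
from h import *
print(bot.get_obs()['eef_pos'],inc([.5375,-.3545,.13],88.3))"
```

```text
[ 0.5163428  -0.15727906  0.25621449] [-2.790e+01 -1.962e+02  1.265e+02 -1.000e-01  0.000e+00 -3.000e-01]
```

Emit:
{"method": "step_arm", "body": {
  "increments": [
    [[1,-28,-195,125,0,0,-0.3],[1,-28,-195,125,0,0,-0.3],[1,-28,-195,125,0,0,-0.3],[1,-28,-195,125,0,0,-0.3],[1,-28,-195,125,0,0,-0.3],[1,-28,-195,125,0,0,-0.3],[1,-28,-195,125,0,0,-0.3],[1,-28,-195,125,0,0,-0.3]]
  ]
}}

```text
t: 2.43
eef_pos: [0.5377, -0.3495, 0.1297]
tool_rot: [-0.001, 0.014, 1.0, 0.0]
contact_force: [-0.3, 0.5, 0.5]
gripper_width: 0.999
grasp_force: 0.0
```

```bash
python3 -c "
from h import *
c=cam('wrist');save(c,'w1.png')
print(bot.get_obs()['eef_pos'],inc([.5375,-.3545,.036],88.3))"
```

```text
[ 0.53881934 -0.34805596  0.13065478] [ 1.  -6.6 94.6  0.1 -0.1  0.2]
```

View pics/w1.png

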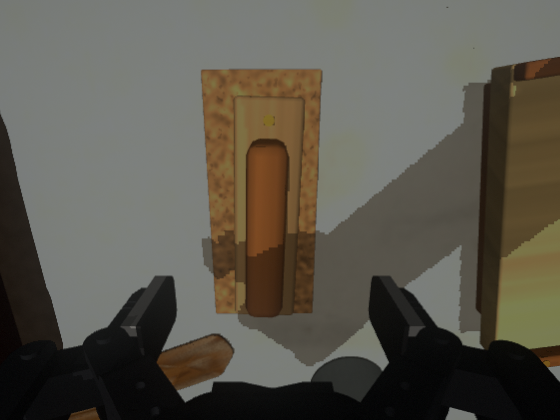

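The wrist view shows the scraper squarely between the fingers (grip columns 247–288, finger midline about 272), standing on the mat. Next: descend and grip.

Emit:
{"method": "step_arm", "body": {
  "increments": [
    [[1,1,-5,40,0,0,0.2],[1,1,-5,70,0,0,0.2],[1,1,-5,85,0,0,0.2],[1,1,-5,93,0,0,0.2],[1,1,-5,93,0,0,0.2],[1,1,-5,93,0,0,0.2]]
  ]
}}

```text
t: 2.98
eef_pos: [0.5391, -0.3528, 0.0394]
tool_rot: [0.001, 0.014, 1.0, -0.0]
contact_force: [0.1, 0.6, 0.8]
gripper_width: 1.003
grasp_force: 0.0
```

Emit:
{"method": "step_arm", "body": {
  "increments": [
    [[-1,0,0,0,0,0,0],[-1,0,0,0,0,0,0],[-1,0,0,0,0,0,0],[-1,0,0,0,0,0,0],[-1,0,0,0,0,0,0],[-1,0,0,0,0,0,0],[-1,0,0,0,0,0,0],[-1,0,0,0,0,0,0]]
  ],
  "force": 70
}}

```text
t: 3.65
eef_pos: [0.5382, -0.3538, 0.0388]
tool_rot: [0.0, 0.015, 1.0, -0.0]
contact_force: [-0.4, 1.2, 6.3]
gripper_width: 0.296
grasp_force: 68.3
```

```bash
python3 -c "
from h import *
o=bot.get_obs();print(o['eef_pos'],o['contact_force'],o['gripper_width'])
print(inc([.5375,-.3545,.18],97.0),b2w(-.243,0,.15))"
```

```text
[ 0.53824036 -0.35375382  0.03881646] [-0.39599499  1.23760285  6.34348664] 0.2961351817503641
[   0.6   -0.8 -141.2   -0.     0.    -8.7] [ 0.54308823 -0.15352787  0.15      ]
```

Emit:
{"method": "step_arm", "body": {
  "increments": [
    [[-1,0,0,-5,0,0,0],[-1,0,0,-20,0,0,0],[-1,0,0,-45,0,0,0],[-1,0,0,-70,0,0,-1],[-1,0,0,-90,0,0,-3],[-1,0,0,-100,0,0,-5],[-1,0,0,-105,0,0,-7],[-1,0,0,-105,0,0,-8],[-1,0,0,-105,0,0,-8.7]]
  ]
}}

```text
t: 4.4
eef_pos: [0.5375, -0.3532, 0.1428]
tool_rot: [-0.0, -0.062, 0.998, 0.0]
contact_force: [-0.9, -0.0, -4.1]
gripper_width: 0.297
grasp_force: 68.6
```

```bash
python3 -c "
from h import *
o=bot.get_obs();print(o['eef_pos'],o['contact_force'],o['gripper_width'])
print(inc(b2w(-.243,0,.14),97.0))"
```

```text
[ 0.53754326 -0.35320364  0.14275948] [-0.88781227 -0.04350585 -4.06530708] 0.2968046627485326
[-3.010e+01  1.975e+02  2.900e+00  0.000e+00 -0.000e+00  1.000e-01]
```

Emit:
{"method": "step_arm", "body": {
  "increments": [
    [[-1,-2,12,0,0,0,0],[-1,-6,40,0,0,0,0],[-1,-11,72,0,0,0,0],[-1,-17,105,0,0,0,0],[-1,-22,140,0,0,0,0],[-1,-26,170,0,0,0,0],[-1,-29,188,0,0,0,0],[-1,-30,197,0,0,0,0],[-1,-30,197.5,0,0,0,0],[-1,-30,197.5,0,0,0,0]]
  ]
}}

```text
t: 5.23
eef_pos: [0.5432, -0.1541, 0.1428]
tool_rot: [-0.0, -0.061, 0.998, -0.0]
contact_force: [-0.0, -0.3, -2.6]
gripper_width: 0.299
grasp_force: 69.1
```

```bash
python3 - <<'E'
from h import *
c=cam('top');save(c,'t2.png')
print(w2b(bot.get_obs()['eef_pos']),inc(b2w(-.243,0,.0898),97.0))
im=c['image'][175:310,130:450,::-1];w=cam('wrist')['image'][:,:,::-1]
cv2.imwrite('pics/m2.png',np.vstack([cv2.resize(im,(560,236),interpolation=cv2.INTER_CUBIC),cv2.resize(w,(470,352))[:, :].copy() if 0 else cv2.copyMakeBorder(cv2.resize(w,(470,352)),0,0,0,90,0)]))
E
```

```text
[-2.44743850e-01  1.67894031e-04  1.42988967e-01] [-0.2  1.8 53.2 -0.1 -0.  -0.1]
```

View pics/m2.png

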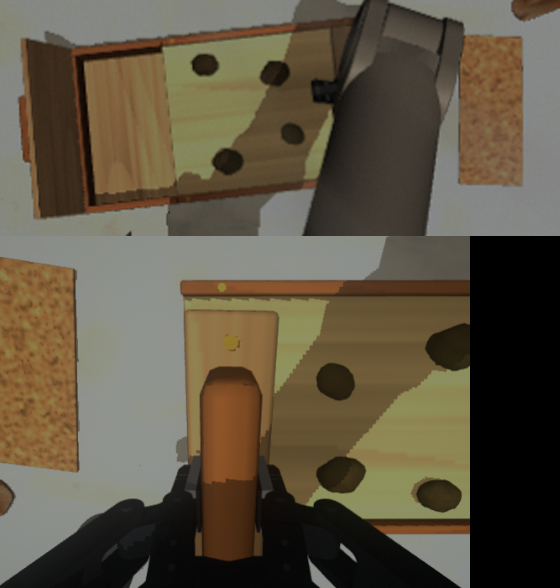

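The scraper is held squarely over the back of the board, clear of the lumps. I'll check where the base's end lies sideways between the rails.

```bash
python3 - <<'E'
from h import *
w=cam('wrist');k=560/470
for p in [(186,310),(278,312)]: print(w2b(ray(w,((p[0])*k,(p[1]-236)*k),.132)[0]).round(4))
for p in [(300,297)]: print('rail inner',w2b(ray(w,((p[0])*k,(p[1]-236)*k),.055)[0]).round(4))
E
```

```text
[-0.2662  0.0868  0.132 ]
[-0.2189  0.0857  0.132 ]
rail inner [-0.19    0.0996  0.055 ]
```

Emit:
{"method": "step_arm", "body": {
  "increments": [
    [[-1,0,0,15,0,0,0],[-1,0,0,32,0,0,0],[-1,0,0,43,0,0,0],[-1,0,0,49,0,0,0],[-1,0,0,51,0,0,0],[-1,0,0,53,0,0,0],[-1,0,0,54,0,0,0],[-1,0,0,54,0,0,0]]
  ]
}}

```text
t: 6.05
eef_pos: [0.544, -0.1542, 0.0899]
tool_rot: [0.001, -0.061, 0.998, -0.0]
contact_force: [-0.9, -0.8, -1.8]
gripper_width: 0.294
grasp_force: 69.0
```

Emit:
{"method": "step_arm", "body": {
  "increments": [
    [[-1,0,0,1,0,0,0],[-1,0,0,1.5,0,0,0],[-1,0,0,1.5,0,0,0]]
  ]
}}

```text
t: 6.3
eef_pos: [0.5441, -0.1543, 0.0897]
tool_rot: [0.001, -0.061, 0.998, 0.0]
contact_force: [-4.3, 0.0, 12.9]
gripper_width: 0.294
grasp_force: 70.8
```

Emit:
{"method": "step_arm", "body": {
  "increments": [
    [[-1,0,6,-0.5,0,0,0],[-1,0,16,-0.5,0,0,0],[-1,0,28,-0.5,0,0,0],[-1,0,40,-0.5,0,0,0],[-1,0,52,-0.5,0,0,0],[-1,0,64,-0.5,0,0,0],[-1,0,76,-0.5,0,0,0],[-1,0,88,-0.5,0,0,0],[-1,0,100,-0.5,0,0,0],[-1,0,110,-0.5,0,0,0]]
  ]
}}

```text
t: 7.13
eef_pos: [0.5322, -0.0453, 0.0899]
tool_rot: [0.002, -0.061, 0.998, -0.001]
contact_force: [1.4, -6.1, 7.7]
gripper_width: 0.297
grasp_force: 69.9
```

```bash
python3 - <<'E'
from h import *
c=cam('top');o=bot.get_obs();print(w2b(o['eef_pos']),o['contact_force'],inc(b2w(-.005,0,.0895),97.0))
w=cam('wrist')['image'][:,:,::-1];im=c['image'][175:310,130:450,::-1]
cv2.imwrite('pics/m3.png',np.vstack([cv2.resize(im,(560,236),interpolation=cv2.INTER_CUBIC),cv2.copyMakeBorder(cv2.resize(w,(470,352)),0,0,0,90,0)]))
E
```

```text
[-0.13208538 -0.00248437  0.0898401 ] [ 0.31919661 -2.58637876  7.1040888 ] [ 2.200e+00  1.271e+02  2.000e-01 -1.000e-01  2.000e-01  1.000e-01]
```

View pics/m3.png

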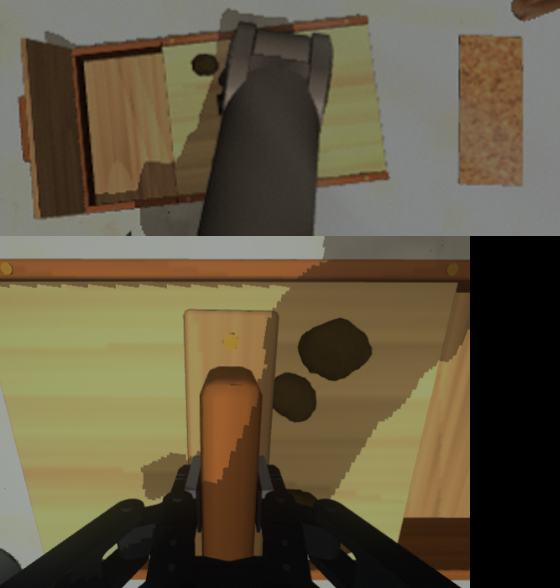

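The wipe is working: the lumps are ahead of the scraper's face and the board behind it is clean. Continuing past the edge.

Emit:
{"method": "step_arm", "body": {
  "increments": [
    [[-1,1,10,0,0,0,0],[-1,2,22,0,0,0,0],[-1,2,34,0,0,0,0],[-1,2,46,0,0,0,0],[-1,2,58,0,0,0,0],[-1,2,70,0,0,0,0],[-1,2,82,0,0,0,0],[-1,2,94,0,0,0,0],[-1,2,106,0,0,0,0],[-1,2,116,0,0,0,0]]
  ]
}}

```text
t: 8.07
eef_pos: [0.5159, 0.0697, 0.0898]
tool_rot: [0.002, -0.061, 0.998, -0.001]
contact_force: [0.6, -7.3, 8.3]
gripper_width: 0.297
grasp_force: 70.3
```

Emit:
{"method": "step_arm", "body": {
  "increments": [
    [[-1,0,6,0,0,0,0],[-1,0,10,0,0,0,0],[-1,0,12,0,0,0,0],[-1,0,12,0,0,0,0],[-1,0,12,0,0,0,0]]
  ]
}}

```text
t: 8.48
eef_pos: [0.5143, 0.0817, 0.0897]
tool_rot: [0.002, -0.061, 0.998, -0.0]
contact_force: [0.5, -4.6, 8.2]
gripper_width: 0.294
grasp_force: 70.2
```

```bash
python3 - <<'E'
from h import *
c=cam('side');o=bot.get_obs();print(w2b(o['eef_pos']),o['contact_force'])
w=cam('wrist')['image'][:,:,::-1];im=c['image'][120:280,150:350,::-1]
cv2.imwrite('pics/m4.png',np.hstack([cv2.resize(im,(375,300),interpolation=cv2.INTER_CUBIC),cv2.resize(w,(400,300))]))
E
```

```text
[-0.00601824 -0.00019118  0.08975494] [ 0.40462664 -4.41728097  7.65892603]
```

View pics/m4.png

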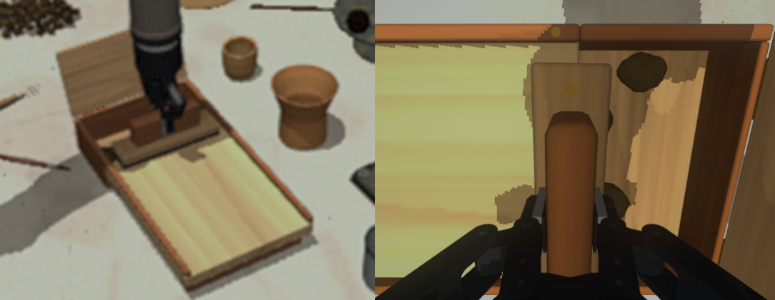

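The board behind the scraper is clean and the lumps are at or under its face in the box. Next: lift, then look again.

Emit:
{"method": "step_arm", "body": {
  "increments": [
    [[-1,0,0,-8,0,0,0],[-1,0,0,-25,0,0,0],[-1,0,0,-42,0,0,0],[-1,0,0,-52,0,0,0],[-1,0,-20,-55,0,0,0],[-1,0,-50,-55,0,0,0],[-1,0,-85,-55,0,0,0],[-1,0,-120,-55,0,0,0],[-1,0,-155,-55,0,0,0],[-1,0,-185,-55,0,0,0]]
  ]
}}

```text
t: 9.42
eef_pos: [0.5349, -0.1032, 0.1433]
tool_rot: [0.0, -0.061, 0.998, -0.0]
contact_force: [0.9, 0.5, -2.7]
gripper_width: 0.293
grasp_force: 69.0
```

```bash
python3 - <<'E'
from h import *
t=cam('top')['image'];s=cam('side')['image']
print(bot.get_obs()['eef_pos'],inc([.5378,-.3560,.145],88.3))
cv2.imwrite('pics/m5.png',np.hstack([cv2.resize(t[170:310,130:330,::-1],(430,300),interpolation=cv2.INTER_CUBIC),cv2.resize(s[120:280,170:340,::-1],(340,300),interpolation=cv2.INTER_CUBIC)]))
E
```

```text
[ 0.5348529  -0.10747783  0.14364361] [ 2.550e+01 -2.472e+02 -6.000e-01 -2.000e-01  1.000e-01  8.300e+00]
```

View pics/m5.png

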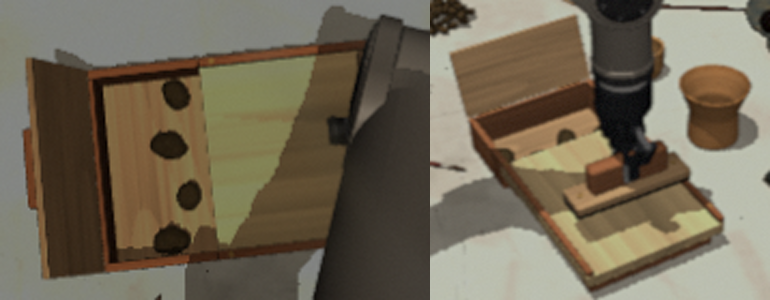

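All four lumps lie on the box floor (left panel, (176,95), (168,144), (189,194) and (173,238)) and the board is clear. Taking the scraper back to the mat.

Emit:
{"method": "step_arm", "body": {
  "increments": [
    [[-1,2,-20,0,0,0,0],[-1,6,-55,0,0,0,1],[-1,10,-90,0,0,0,2],[-1,14,-125,0,0,0,4],[-1,18,-160,0,0,0,5],[-1,21,-190,0,0,0,7],[-1,24,-220,0,0,0,8],[-1,26,-240,0,0,0,8.3],[-1,26.7,-250,0,0,0,8.3],[-1,26.7,-250,0,0,0,8.3]]
  ]
}}

```text
t: 10.35
eef_pos: [0.5387, -0.3546, 0.143]
tool_rot: [-0.0, 0.012, 1.0, -0.0]
contact_force: [-0.1, -0.2, -2.9]
gripper_width: 0.295
grasp_force: 69.3
```

Emit:
{"method": "step_arm", "body": {
  "increments": [
    [[-1,0,0,25,0,0,0],[-1,0,0,55,0,0,0],[-1,0,0,80,0,0,0],[-1,0,0,90,0,0,0],[-1,0,0,95,0,0,0],[-1,0,0,95,0,0,0]]
  ]
}}

```text
t: 10.85
eef_pos: [0.5394, -0.3511, 0.0476]
tool_rot: [-0.001, 0.01, 1.0, 0.001]
contact_force: [-0.1, 0.1, -3.2]
gripper_width: 0.299
grasp_force: 69.3
```

```bash
python3 -c "
from h import *
o=bot.get_obs();print(o['eef_pos'],o['contact_force'],inc([.537,-.359,.0385],88.3))"
```

```text
[ 0.53938694 -0.35112633  0.04759187] [-0.10801691  0.09049424 -3.22763817] [ 2.2 -7.9  9.1  0.1 -0.1  0.5]
```

Emit:
{"method": "step_arm", "body": {
  "increments": [
    [[-1,1,-4,2,0,0,0.5],[-1,2.2,-7.5,4,0,0,0.5],[-1,2.2,-7.5,6,0,0,0.5],[-1,2.2,-7.5,8,0,0,0.5],[-1,2.2,-7.5,9,0,0,0.5],[-1,2.2,-7.5,9.5,0,0,0.5],[-1,2.2,-7.5,9.5,0,0,0.5]]
  ]
}}

```text
t: 11.43
eef_pos: [0.5369, -0.3603, 0.0389]
tool_rot: [0.0, 0.015, 1.0, 0.0]
contact_force: [-1.5, 0.8, -0.0]
gripper_width: 0.297
grasp_force: 69.5
```

Touching down now; release and rise.

Emit:
{"method": "step_arm", "body": {
  "increments": [
    [[-1,0,0,0.5,0,0,0],[-0.2,0,0,0.3,0,0,0],[1,0,0,0,0,0,0],[1,0,0,0,0,0,0],[1,0,0,0,0,0,0],[1,0,0,0,0,0,0],[1,0,0,-15,0,0,0],[1,0,0,-45,0,0,0],[1,0,0,-85,0,0,0],[1,0,0,-120,0,0,0]]
  ]
}}

```text
t: 12.27
eef_pos: [0.5365, -0.3603, 0.16]
tool_rot: [-0.0, 0.016, 1.0, 0.0]
contact_force: [0.1, -0.4, -0.4]
gripper_width: 1.003
grasp_force: 0.0
```

Emit:
{"method": "step_arm", "body": {
  "increments": [
    [[-1,0,20,-40,0,0,0],[-1,0,60,-70,0,0,0],[-1,0,100,-80,0,0,0],[-1,0,140,-80,0,0,0],[-1,0,180,-80,0,0,0],[-1,0,220,-80,0,0,0],[-1,0,260,-80,0,0,0],[-1,0,300,-80,0,0,0],[-1,0,330,-80,0,0,0],[-1,0,350,-80,0,0,0]]
  ]
}}

```text
t: 13.1
eef_pos: [0.5475, -0.0057, 0.2387]
tool_rot: [0.0, 0.013, 1.0, 0.001]
contact_force: [0.9, 0.3, 0.4]
gripper_width: -0.001
grasp_force: 0.0
```

```bash
python3 - <<'E'
from h import *
c=cam('top');s=cam('side');o=bot.get_obs();print(o['eef_pos'],o['gripper_width'])
for x,z in [(.22,.25),(.22,.145)]: print(x,z,b2w(x,0,z),inc(b2w(x,0,z),97))
cv2.imwrite('pics/m6.png',np.hstack([cv2.resize(c['image'][185:295,370:450,::-1],(320,440),interpolation=cv2.INTER_CUBIC),cv2.resize(s['image'][260:345,250:365,::-1],(460,440),interpolation=cv2.INTER_CUBIC)]))
E
```

```text
[ 0.5477598  -0.00530616  0.23858926] -0.0019364516607741269
0.22 0.25 [0.48650231 0.30600128 0.25      ] [ 6.850e+01  3.098e+02 -1.080e+01  1.000e-01  0.000e+00 -8.300e+00]
0.22 0.145 [0.48650231 0.30600128 0.145     ] [ 6.850e+01  3.096e+02  9.420e+01  1.000e-01  0.000e+00 -8.300e+00]
```

View pics/m6.png

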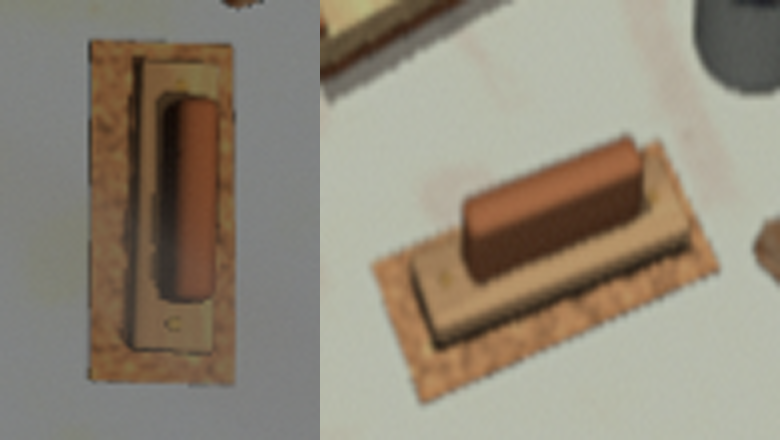

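The scraper stands squarely on the mat, with cork visible on all sides. Next is the lid: pass over it with the fingers shut and come down behind it.

Emit:
{"method": "step_arm", "body": {
  "increments": [
    [[-1,9,40,-5,0,0,-2],[-1,18,80,-11,0,0,-4],[-1,27,120,-11,0,0,-6],[-1,36,160,-11,0,0,-8.3],[-1,45,200,-11,0,0,-8.3],[-1,54,240,-11,0,0,-8.3],[-1,62,275,-11,0,0,-8.3],[-1,68,305,-11,0,0,-8.3],[-1,69,315,-11,0,0,-8.3],[-1,69,315,-11,0,0,-8.3]]
  ]
}}

```text
t: 14.03
eef_pos: [0.4877, 0.3092, 0.2494]
tool_rot: [-0.0, -0.059, 0.998, 0.0]
contact_force: [-0.5, -0.3, 0.3]
gripper_width: -0.001
grasp_force: 0.0
```

```bash
python3 - <<'E'
from h import *
o=bot.get_obs();print(w2b(o['eef_pos']),o['contact_force'],inc(b2w(.22,0,.143),97))
E
```

```text
[ 0.22307355 -0.00156269  0.24942482] [-0.49499821 -0.28420457  0.2730816 ] [  1.5  -3.2 106.4   0.   -0.   -0.2]
```

Emit:
{"method": "step_arm", "body": {
  "increments": [
    [[-1,1,0,35,0,0,0],[-1,1,0,70,0,0,0],[-1,1,0,95,0,0,0],[-1,1,0,104,0,0,0],[-1,1,-5,104,0,0,0],[-1,1,-15,104,0,0,0],[-1,1,-25,104,0,0,0],[-1,1,-35,104,0,0,0],[-1,1,-45,103,0,0,0],[-1,1,-55,103,0,0,0]]
  ]
}}

```text
t: 14.87
eef_pos: [0.4949, 0.2519, 0.1486]
tool_rot: [0.002, -0.057, 0.998, 0.001]
contact_force: [0.9, 2.8, 2.8]
gripper_width: -0.002
grasp_force: 1.6
```

```bash
python3 - <<'E'
from h import *
o=bot.get_obs();print(w2b(o['eef_pos']),o['contact_force'])
E
```

```text
[ 0.16526625 -0.00169513  0.14858561] [0.86798996 2.78640035 2.83071903]
```

Emit:
{"method": "step_arm", "body": {
  "increments": [
    [[-1,0,-10,0,0,0,0],[-1,0,-22,0,0,0,0],[-1,0,-34,0,0,0,0],[-1,0,-46,2,0,0,0],[-1,0,-58,4,0,0,0],[-1,0,-70,6,0,0,0],[-1,0,-80,11,0,0,0],[-1,0,-88,16,0,0,0],[-1,0,-95,21,0,0,0],[-1,0,-101,27,0,0,0]]
  ]
}}

```text
t: 15.7
eef_pos: [0.505, 0.1505, 0.119]
tool_rot: [-0.0, -0.057, 0.998, -0.0]
contact_force: [-0.7, 0.9, 0.6]
gripper_width: -0.004
grasp_force: 0.9
```

```bash
python3 - <<'E'
from h import *
o=bot.get_obs();print(w2b(o['eef_pos']),o['contact_force'])
c=cam('side')
cv2.imwrite('pics/m7.png',cv2.resize(c['image'][110:250,150:350,::-1],(500,350),interpolation=cv2.INTER_CUBIC))
E
```

```text
[0.06337196 0.00062984 0.11904754] [-0.69016784  0.85840481  0.58327915]
```

View pics/m7.png

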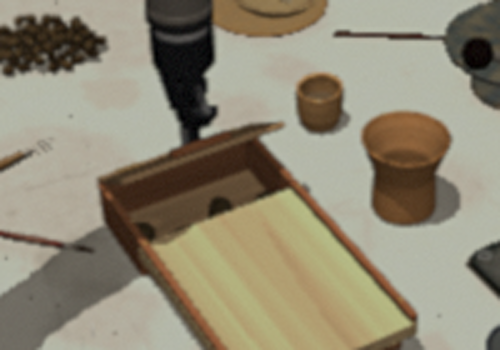

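The lid is about two thirds shut with the fingers on its outer face. Pressing it down the rest of the way.

Emit:
{"method": "step_arm", "body": {
  "increments": [
    [[-1,0,-4,6,0,0,0],[-1,0,-9,13,0,0,0],[-1,0,-14,21,0,0,0],[-1,0,-19,29,0,0,0],[-1,0,-22,36,0,0,0],[-1,0,-24,41,0,0,0],[-1,0,-24,44,0,0,0],[-1,0,-24,46,0,0,0],[-1,0,-24,46,0,0,0]]
  ]
}}

```text
t: 16.5
eef_pos: [0.5077, 0.1266, 0.0749]
tool_rot: [-0.001, -0.056, 0.998, -0.0]
contact_force: [-6.8, -2.8, 19.3]
gripper_width: -0.001
grasp_force: 9.6
```

Emit:
{"method": "step_arm", "body": {
  "increments": [
    [[-1,0,0,0,0,0,0],[-1,0,0,-10,0,0,0],[-1,0,0,-40,0,0,0],[-1,0,0,-80,0,0,0],[-1,0,0,-120,0,0,0],[-1,0,0,-150,0,0,0],[-1,0,40,-160,0,0,0],[-1,0,80,-160,0,0,0],[-1,0,120,-160,0,0,0],[-1,0,160,-160,0,0,0]]
  ]
}}

```text
t: 17.33
eef_pos: [0.4894, 0.2882, 0.2345]
tool_rot: [0.001, -0.057, 0.998, 0.0]
contact_force: [-0.5, 0.1, -0.1]
gripper_width: 0.002
grasp_force: 0.0
```

Emit:
{"method": "step_arm", "body": {
  "increments": [
    [[-1,0,40,0,0,0,0],[-1,0,80,0,0,0,0],[-1,0,110,0,0,0,0],[-1,0,130,0,0,0,0],[-1,0,130,0,0,0,0],[-1,0,130,0,0,0,0],[-1,0,130,0,0,0,0]]
  ]
}}

```text
t: 17.92
eef_pos: [0.4753, 0.4143, 0.2335]
tool_rot: [-0.0, -0.056, 0.998, -0.001]
contact_force: [0.2, -0.7, -0.2]
gripper_width: -0.001
grasp_force: 0.0
```

```bash
python3 - <<'E'
from h import *
t=cam('top');s=cam('side');print(bot.get_obs()['eef_pos'])
for th in (0,.05):
    P=[b2w(.119-.118*np.cos(th),y,.075+.118*np.sin(th)) for y in(-.11,.11)]
    print(th,((proj(t,P)-[110,115])*1.18).round(1).tolist(),((proj(s,P)-[150,110])*1.5+[404,0]).round(1).tolist())
cv2.imwrite('pics/m8.png',np.hstack([cv2.resize(t['image'][115:315,110:450,::-1],(401,300)),np.zeros((300,3,3),np.uint8),cv2.resize(s['image'][110:310,150:414,::-1],(396,300))]))
E
```

```text
[0.47569822 0.41381064 0.23375489]
0 [[130.2, 95.3], [141.6, 207.6]] [[579.7, 103.5], [483.8, 139.4]]
0.05 [[129.9, 94.8], [141.3, 207.6]] [[579.7, 101.3], [483.5, 137.1]]
```

View pics/m8.png

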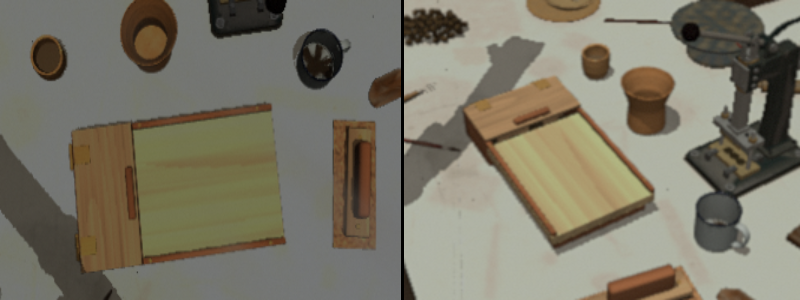

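The lid is level on the rim: its free edge is at (580,104)–(484,139), as predicted for 0 rad, and the fingers met it at z 75 mm. The board is clear, the scraper is on its mat, and the mug, cup and pot have not moved.

```bash
python3 -c "
from h import *
print(bot.hand_in())"
```

```text
the job is handed in; nothing more can be done
None
```

The job is done and handed in at about 18 s: all four lumps are wiped into the box with the scraper, the scraper is back squarely on its cork mat, the lid is shut, and the mug, cup and pot were left where they were.

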